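Open the slotted filter lid of a nail-desk dust extractor

ROBOT

A 7-joint arm with a two-finger parallel gripper is mounted at the origin on the work surface. World frame = base frame: x ahead of the robot, y to its left, z up, the work surface at z = 0. Lengths are in m, angles in degrees, forces in N, time in s.
With the tool pointing down it reaches from about 0.4 to 0.75 m from the base axis. Payload 19.5 kg.
Tool frame: the origin (TCP) lies on the centre line of the jaws, within the pads' length; the fingertips stand tip_extent ahead of it and the grasp point (between the pads) lies 2 mm behind it (tip_extent is the distance from the TCP to the fingertips, in m); z points along the fingers, x is the direction in which the jaws open and shut, and the axes are right-handed (so a half turn about z gives the same grasp; the last joint's range is limited). The gripper opens to 85 mm and grips with 20 to 120 N. Pads are 22 mm wide; open, the fingers measure 114 mm over their backs; the gripper's body (76 mm by 85 mm) begins 54 mm behind the grasp point. The pads swing forward as they close: fully open they stand 13 mm farther back than shut.
Start: joints at [70.892, 40.479, -1.581, 85.061, 1.261, 54.483, -4.326], TCP at [0.165, -0.551, 0.248] pointing down, gripper open.
Joint ranges: [-155.06, 155.06], [-18.47, 123.98], [-90, 86.84], [0, 140.48], [-83.41, 263.41], [0, 116], [-161.91, 161.91]. Speed limits (degrees/s): [108.29, 108.29, 147.25, 147.25, 172.46, 172.46, 172.46].

INTERFACE

Orientations are given as a 3x3 rotation matrix whose columns are the frame's x, y, z axes.
In Python, from station import observe, grab_frame, close_job, tip_extent gives the robot as it stands.
- The arm moves only by the tool carry_out, never from a script. Its argument "targets" is a list that holds one entry, the list of rows, each a list of 4 numbers: the shift along the tool's x, y, z in m, then the turn about the tool's z in units of 8 degrees (1.0 is 8 degrees). A call has 1 to 10 rows; each row is the pose to reach, as a shift and turn from the pose commanded when the call began, along the tool's axes at that moment; what a row does not reach only later rows make up. A row lasts 1/8 s, in which the tool goes at most 62.5 mm and 10.7 degrees, less where a joint would pass 70% of its speed; a pose out of reach is approached as far as the arm can. A call with a gripper value outside its range is refused whole. "fingers" is the opening, from 0 (shut) to 1 (fully open), set as the call begins (left out, the last holds). The fingers move at their own pace and stop on an object; "force" is the grip in N (left out, the last holds). Time passes only in rows, so rows that repeat a pose let the fingers close. It gives the time, the measured TCP pose, the force and the opening at its end, in the units of the state.
- observe(): the state, without advancing time (a new reading comes with each control period).
- grab_frame(name): name is "side" or "top" or "wrist"; returns a dict with "image" (400x640x3 uint8, red, green, blue), "depth" (400x640 float32, m along the optical axis (not along the pixel's ray), 0 where there is no reading), "vertical_fov" (degrees; the focal length in pixels is half the picture's height over the tangent of half this angle, whatever the lens; pixels are square), "cx", "cy" (the principal point, pixels), "k1" (the pictures are not rectified: a ray, as slopes to the right and down, at radius r is drawn at 1 + k1 r^2 times it, then the intrinsics apply), "world_to_cam" (4x4, takes a point from world to camera coordinates); the wrist camera has in their place "mount" (4x4, takes a point from camera to tool coordinates, whose origin is the TCP and whose axes are the tool frame's). Camera axes: x right, y up, looking along -z (the intrinsics and any distortion apply to the point x, -y, -z); pixel columns grow to the right and rows downward; lengths in m; the calibration is good to about 2 mm. A picture is of the moment at which its call begins: read the wrist's pose just before it.
- close_job(): hands the job in, once; it reports no verdict.
The state is a dict: "t": time; "joints": joint angles; "joint_vel": joint speeds; "tau": joint torques, N m; "tool_pos": TCP position; "eef_rot": TCP orientation; "contact_force": force on the tool from outside, world axes, zero at the start; "torque": the same for the moment, N m; "opening": finger opening in m.
Only numpy, scipy, OpenCV 4.12 (cv2) and the standard library are available. Lean on these libraries where they do the work, as an engineer would, in place of code of your own. Each camera call takes 0.05 s, during which the arm holds its last target.

TASK

Two dust extractors stand on the nail desk; open the one whose lid has long slots so that its filter can be changed. With the fingertips press its snap tab fully down, then push the released lid along its rails, over the tab, until the filter beneath is completely uncovered. Do not lift or tilt the lid, and leave the extractor with the round-holed lid and everything else on the desk as they are.

Things in the scene. Friction and masses are not known exactly. Their poses are not given: they have to be found in the camera images.
- slot_unit: Extractor to open, fixed: white housing 216 (its x) x 102 mm. Origin on the desk under its middle; x runs along the rails from seat to tab and ledge, roughly away from the robot; z up. In its frame, mm: flat deck 55 high, x -108 to +102; filter opening x -58 to +2, 60 wide, sunk in; shut lid x -68 to +12; rails 10 above the deck, 84 apart, x -72 to +108; end stop 14 above the deck from x +102.
- slot_push (a point): Point on the deck behind the slotted lid, at the robot's end: x -90, y 0, z 55 mm in slot_unit. The deck here (x -108 to -68) is free, so a fingertip can come down and push the lid's 15 mm high rear edge. Two ears 10 mm high (x -78 to -70, 37 mm or more either side of the middle) keep the lid from sliding back.
- slot_lid: Lid with five long slots on top: loose white plate 80 x 80 mm, top 17.5 mm above the deck, about 120 g, 2 mm play to each rail. Two runners 2.5 mm high carry it, so it clears the tab only once that is in. Origin: middle of its underside, on the deck; axes as slot_unit's, where it is at x -28 mm when shut, uncovers the filter fully from x +42, meets the end stop at x +62.
- slot_tab (a joint): How far the slotted extractor's snap tab is pressed down, m: 0 stands 8 mm above the deck and blocks the lid; 0.0075 is fully in, almost flush. Moves straight down against about 4 N of friction and stays where it is left (no spring return). The lid passes from about 0.006 on.
- slot_tab_top (a point): Middle of the top face of that snap tab: a grey ribbed block, 36 mm along x of slot_unit by 30 mm wide, set in the ledge 2.5 mm beyond the shut lid's far edge. At x +32.5, y 0 mm in slot_unit, 8 mm above the deck when up; goes down with the tab.
- hole_unit: The other extractor, same shape, size and frame as slot_unit; which of them stands left or right varies. Leave alone.
- hole_lid: The other extractor's lid, same size, with sixteen round holes on top. Origin at the middle of its underside. Stays shut.
- hole_tab (a joint): The other extractor's snap tab, same meaning as slot_tab. Leave it up.
- dropper_a: Bystander: amber dropper bottle with a pointed black cap, 25 mm across, 74 mm tall. Origin at its underside's middle.
- dropper_b: Bystander: white dropper bottle with a pointed cap, 25 mm across, 74 mm tall. Origin at its underside's middle.
- gel_jar: Bystander: white gel jar with a black cap, 44 mm across, 35 mm tall. Origin at its underside's middle.
- cleanser: Bystander: clear cleanser bottle with a white cap, 48 mm across, 110 mm tall. Origin at its underside's middle.
- buffer: Bystander: grey nail buffer block, 95 x 26 x 26 mm, lying flat. Origin at its underside's middle.
- brush: Bystander: small brush, 150 mm long, lying flat. Origin at its underside's middle.
Mind the look-alikes: they are no part of the job. What is shaped like the slot_lid but pink or red is not meant.

How it is judged (in metres and radians):
On the way, in this order (a step that is already met when the one before it is completed fails the run):
1. the slotted extractor's snap tab is pressed in while its lid is still on its seat (value of joint slot_tab above 0.006 m and x of slot_lid in the frame of slot_unit below -0.018 m), for 0.1 s.
2. the lid is pushed clear of the filter (x of slot_lid in the frame of slot_unit above 0.04 m), for 0.1 s.
At the end, for the whole second after the job is handed in: Slotted lid flat (tilt under 0.08 rad, height 52-59 mm) and at rest on the ledge, 68 mm or more from its shut place (x +40 to +66 mm, y within 6 mm in slot_unit); its tab in by 5.5 mm or more; the round-holed lid within 8 mm of its start, its tab pressed under 4 mm (x of slot_lid in the frame of slot_unit between 0.04 and 0.066 m and y of slot_lid in the frame of slot_unit between -0.006 and 0.006 m and z of slot_lid in the frame of slot_unit between 0.052 and 0.059 m and angle between slot_lid's own z axis and vertical below 0.08 rad and linear speed of slot_lid below 0.01 m/s and value of joint slot_tab above 0.0055 m and distance of hole_lid from where it was at the start of the episode below 0.008 m and value of joint hole_tab below 0.004 m); the robot touches nothing.
It fails at once if the slotted lid is lifted more than 10 mm off the deck or tilted over 0.2 rad (z of slot_lid in the frame of slot_unit above 0.065 m or angle between slot_lid's own z axis and vertical above 0.2 rad).
It fails at once if the other extractor is operated: its tab pressed over 4 mm or its lid moved over 8 mm (value of joint hole_tab above 0.004 m or distance of hole_lid from where it was at the start of the episode above 0.008 m).
It fails at once if a bystander is moved over 30 mm or knocked over (distance of any of dropper_a, dropper_b, gel_jar, cleanser, buffer, brush from where it was at the start of the episode above 0.03 m or angle between dropper_a's own z axis and vertical above 0.6 rad or angle between dropper_b's own z axis and vertical above 0.6 rad or angle between gel_jar's own z axis and vertical above 0.6 rad or angle between cleanser's own z axis and vertical above 0.6 rad).
It also fails if it takes over 38 s, if anything falls off the work surface, if the arm or the gripper's body presses on something with over 40 N, if the wrist force passes 120 N, or if a joint passes its speed limit or range.

## Working session

There is one attempt and no reset: what is moved stays moved. The work goes in short steps, Python scripts to look and compute and a tool call to move; the robot and the scene stay as the last step left them, time stands still between calls to the robot, and variables do not carry over. Pictures are saved under pics/ and viewed, and the job is handed in when it is done.

Besides the shell and the picture viewer there is one more tool, called after "Call:" as name(argument=value, ...) on one line, values as JSON. carry_out: Moves the arm, as the interface text tells. Its arguments: {"type":"object","properties":{"targets":{"type":"array"},"fingers":{"type":"number"},"force":{"type":"number"}},"required":["targets"]}

```bash
ls; mkdir -p pics
cat > h.py <<'E'
import numpy as np, cv2
from station import observe, grab_frame, tip_extent
def K(f):
    H=f["image"].shape[0]; fl=H/2/np.tan(np.radians(f["vertical_fov"])/2); return fl
def ray(f,u,v):
    fl=K(f); xd=np.array([(u-f["cx"])/fl,(v-f["cy"])/fl]); x=xd.copy()
    for _ in range(30): x=xd/(1+f["k1"]*(x@x))
    return np.array([x[0],-x[1],-1.0])
def c2w(f):
    return np.linalg.inv(np.array(f["world_to_cam"])) if "world_to_cam" in f else f["c2w"]
def onplane(f,u,v,z):
    M=c2w(f); d=M[:3,:3]@ray(f,u,v); o=M[:3,3]; return o+d*(z-o[2])/d[2]
def bydepth(f,u,v):
    M=c2w(f); return M[:3,:3]@(ray(f,u,v)*f["depth"][int(v),int(u)])+M[:3,3]
def save(f,n): cv2.imwrite("pics/"+n,cv2.cvtColor(f["image"],cv2.COLOR_RGB2BGR))
def wrist():
    s=observe(); f=grab_frame("wrist"); T=np.eye(4); T[:3,:3]=np.array(s["eef_rot"]); T[:3,3]=s["tool_pos"]
    f["c2w"]=T@np.array(f["mount"]); return f
E
python3 - <<'E'
from h import *
s=observe(); print(s); print(tip_extent if not callable(tip_extent) else tip_extent())
import pickle
d={}
for n in ("top","side"):
    f=grab_frame(n); save(f,n+"0.png"); d[n]=f; print(n,f["vertical_fov"],f["cx"],f["cy"],f["k1"],c2w(f).round(3).tolist())
pickle.dump(d,open("f0.pkl","wb"))
E
```

```text
pics
{'t': 0.0, 'joints': array([70.89322794, 40.51363019, -1.58134249, 85.08456728,  1.26295451,
       54.48272029, -4.32625299]), 'joint_vel': array([-0.08454924,  0.03863956, -0.02382108, -0.04445472, -0.04117628,
       -0.04501351,  0.04136687]), 'tau': array([-3.99028986e-04, -8.83196211e+01,  1.23463344e+00, -2.36169058e+01,
        1.68827944e-02,  6.38532161e-03,  6.72185081e-07]), 'tool_pos': array([ 0.16531059, -0.55046362,  0.24782989]), 'eef_rot': array([[ 2.87657782e-01, -9.57733179e-01, -3.96925537e-04],
       [-9.57732623e-01, -2.87658044e-01,  1.03570895e-03],
       [-1.10611165e-03,  8.22187957e-05, -9.99999385e-01]]), 'contact_force': array([-1.01045963, -0.14793824,  0.14037416]), 'torque': array([-0.00269879,  0.01394249,  0.01612778]), 'opening': 0.0853859379205708}
0.017
top 45.763184699475254 314.0608915910432 199.78204779852973 -0.14021431260516218 [[0.001, 0.995, -0.103, 0.367], [-1.0, -0.001, -0.02, -0.019], [-0.02, 0.103, 0.994, 1.472], [0.0, 0.0, 0.0, 1.0]]
side 44.569997202259145 327.47103740580945 201.8525272274885 -0.08863812063259725 [[0.993, 0.092, -0.068, 0.414], [-0.114, 0.76, -0.64, -0.8], [-0.007, 0.643, 0.766, 1.027], [0.0, 0.0, 0.0, 1.0]]
```

View pics/top0.png

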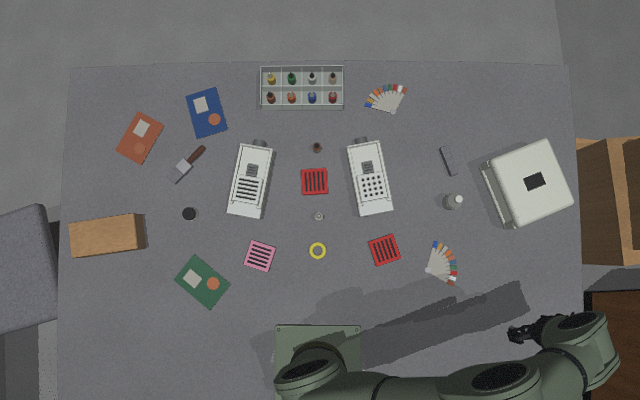

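View pics/side0.png

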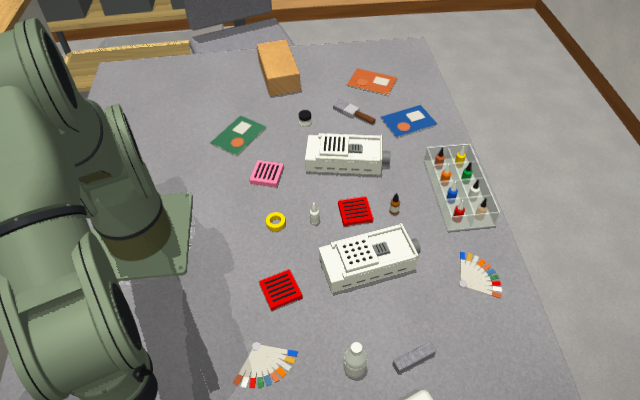

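The top view shows two white extractors. The left one (~(250,180)) has a lid with long slots, and the right one (~(370,177)) has round holes. The pink and red slotted plates at (260,255), (314,181) and (384,249) are decoys. I'll confirm this in an enlarged crop and measure.

Run:
```python
from h import *
import pickle
d=pickle.load(open("f0.pkl","rb")); f=d["top"]
im=cv2.cvtColor(f["image"],cv2.COLOR_RGB2BGR)
c=cv2.resize(im[130:230,210:310],None,fx=6,fy=6,interpolation=cv2.INTER_CUBIC); cv2.imwrite("pics/crop0.png",c)
hsv=cv2.cvtColor(im,cv2.COLOR_BGR2HSV)
m=((hsv[...,2]>165)&(hsv[...,1]<40)).astype(np.uint8)
n,l,st,ce=cv2.connectedComponentsWithStats(m)
for i in range(1,n):
    if st[i,4]>150: print(st[i],ce[i])
g=np.zeros_like(m); i=l[185,232] 
M=c2w(f)
# points by depth in region, height filter
P=[]
for v in range(130,230):
  for u in range(215,290):
    p=bydepth(f,u,v)
    P.append([u,v,*p])
P=np.array(P); z=P[:,4]
print(np.histogram(z,bins=np.arange(-.01,.1,.005)))
Q=P[(z>0.045)]
r=cv2.minAreaRect(Q[:,2:4].astype(np.float32)*1000); print("housing",r)
Q=P[(z>0.068)]
r=cv2.minAreaRect(Q[:,2:4].astype(np.float32)*1000); print("lid",r, Q[:,4].mean())
```

```text
[ 493  139   81   87 3922] [532.98954615 181.85874554]
[ 348  143   45   73 1772] [369.94977427 179.18397291]
[ 227  144   45   75 1686] [249.26927639 181.22004745]
(array([ 183, 1734, 2445,  441,   23,   17,   18,   23,   29,   25,   51,
         64,  446,  598,  315,  380,  464,  191,    8,    0,    0]), array([-0.01 , -0.005,  0.   ,  0.005,  0.01 ,  0.015,  0.02 ,  0.025,
        0.03 ,  0.035,  0.04 ,  0.045,  0.05 ,  0.055,  0.06 ,  0.065,
        0.07 ,  0.075,  0.08 ,  0.085,  0.09 ,  0.095]))
housing ((495.4526672363281, 165.739013671875), (397.1246032714844, 212.40179443359375), 26.987287521362305)
lid ((536.5089111328125, 99.52311706542969), (361.28619384765625, 202.48281860351562), 64.18437194824219) 0.13866535237593766
```

View pics/crop0.png

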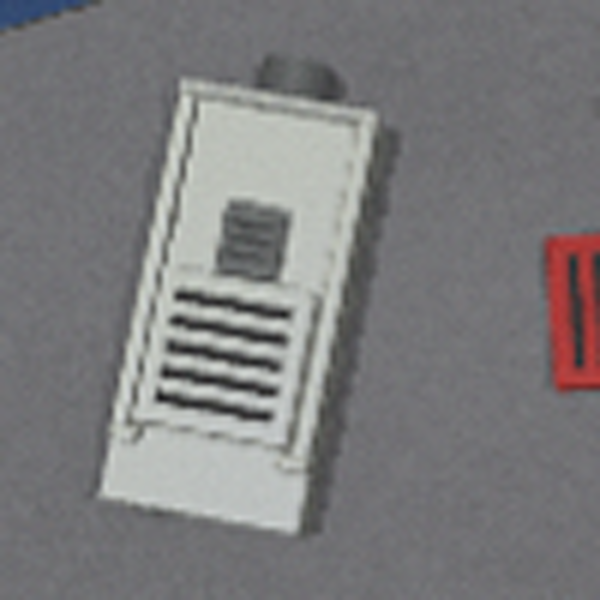

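The crop confirms it: five long slots, a grey ribbed tab at crop (253,238) and housing corners at (182,80), (378,108), (303,533) and (100,497).

Run:
```python
from h import *
import pickle
d=pickle.load(open("f0.pkl","rb")); f=d["top"]
px=lambda x,y:(209.5+x/6+.08,129.5+y/6+.08)
pt=lambda x,y,z:onplane(f,*px(x,y),z)[:2]
FL,FR=pt(182,80,.069),pt(378,108,.069); NR,NL=pt(303,533,.055),pt(100,497,.055)
print(FL,FR,NR,NL)
print("widths",np.linalg.norm(FL-FR),np.linalg.norm(NL-NR),"len",np.linalg.norm(FL-NL),np.linalg.norm(FR-NR))
ctr=(FL+FR+NR+NL)/4; ax=(FL+FR-NR-NL); ax/=np.linalg.norm(ax); print("ctr",ctr,"yaw",np.degrees(np.arctan2(ax[1],ax[0])))
# tab
hsv=cv2.cvtColor(f["image"],cv2.COLOR_RGB2HSV); m=(hsv[...,2]<140)
sub=np.zeros_like(m);sub[162:177,243:260]=m[162:177,243:260]
v,u=np.nonzero(sub); t=onplane(f,u.mean(),v.mean(),.063)[:2]; print("tab",t,"rel",(t-ctr)@ax, (t-ctr)@np.array([-ax[1],ax[0]]))
# lid corners crop
s=[pt(*p,.0725) for p in [(165,270),(322,296),(290,450),(135,420)]]; print("lid",np.mean(s,0),np.array(s).round(3).tolist())
```

```text
[0.68568438 0.23482434] [0.67052982 0.13481594] [0.45696752 0.17164266] [0.47494994 0.27491487]
widths 0.10115008609342181 0.10482613513817161 len 0.21451399843818253 0.21671424926194024
ctr [0.57203292 0.20404945] yaw -10.27509151323426
tab [0.6029022  0.19833324] rel 0.031393847280886164 -0.00011824764575161479
lid [0.54281158 0.20817294] [[0.588, 0.241], [0.574, 0.161], [0.497, 0.176], [0.512, 0.254]]
```

Call:
carry_out(targets=[[[-0.034,-0.0366,0,0.34],[-0.068,-0.0732,0,0.68],[-0.102,-0.11,0,1.02],[-0.136,-0.1464,0,1.36],[-0.17,-0.183,0,1.7],[-0.204,-0.22,0,2.04],[-0.238,-0.256,0,2.38],[-0.272,-0.293,0,2.72],[-0.306,-0.33,0,3.06],[-0.34,-0.366,0,3.37]]], fingers=0, force=60)

```text
t: 1.35
tool_pos: [0.4188, -0.1182, 0.2482]
eef_rot: [[-0.179, -0.984, -0.0], [-0.984, 0.179, 0.0], [-0.0, 0.0, -1.0]]
contact_force: [0.5, -1.0, -0.4]
opening: -0.0002
```

Run:
```python
from h import *
s=observe(); R=np.array(s["eef_rot"]); print(s["t"],s["tool_pos"],R.round(3).tolist(),s["joints"].round(1))
d=np.array([.604,.198,.248])-s["tool_pos"]; print(R.T@d)
```

```text
1.35 [ 0.41880016 -0.1181701   0.24824174] [[-0.179, -0.984, -0.0], [-0.984, 0.179, 0.0], [-0.0, 0.0, -1.0]] [  4.2  29.8  12.1 112.7  -9.6  38.5 -78.1]
[-3.44241472e-01 -1.25540099e-01  2.48391699e-04]
```

Call:
carry_out(targets=[[[-0.045,-0.016,0,0],[-0.09,-0.032,0,0],[-0.135,-0.048,0,0],[-0.18,-0.065,0,0],[-0.225,-0.082,0,0],[-0.27,-0.098,0,0],[-0.31,-0.112,0,0],[-0.344,-0.125,0,0],[-0.344,-0.125,0,0],[-0.344,-0.125,0,0]]])

```text
t: 2.6
tool_pos: [0.6021, 0.1959, 0.2481]
eef_rot: [[-0.178, -0.984, -0.001], [-0.984, 0.178, -0.001], [0.001, 0.0, -1.0]]
contact_force: [0.3, -0.3, -0.7]
opening: 0.0001
```

Run:
```python
from h import *
import pickle
f=wrist(); s=observe(); print(s["t"],s["tool_pos"],np.array(s["eef_rot"]).round(3).tolist(),s["joints"].round(1),s["contact_force"])
save(f,"w1.png"); pickle.dump(f,open("w1.pkl","wb")); print(np.array(f["mount"]).round(3).tolist())
```

```text
2.65 [0.60216191 0.1956278  0.24836086] [[-0.179, -0.984, -0.0], [-0.984, 0.179, -0.0], [0.0, 0.0, -1.0]] [ -27.7   47.    15.8   71.7  -12.9   63.  -111.1] [ 0.20068977  0.09891122 -0.11143957]
[[1.0, 0.0, -0.0, 0.001], [0.0, -0.959, -0.284, -0.073], [-0.0, 0.284, -0.959, -0.126], [0.0, 0.0, 0.0, 1.0]]
```

View pics/w1.png

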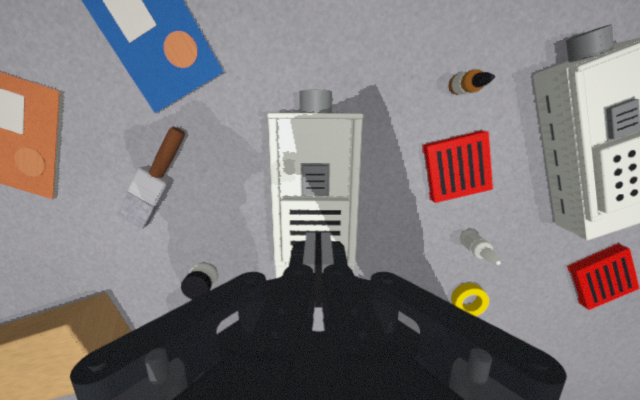

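The wrist view shows the tab at ~(315,179), the lid edge at ~y 200, and the housing aligned with the picture. The fingers are at ~(318,260).

Run:
```python
from h import *
import pickle
f=pickle.load(open("w1.pkl","rb"))
im=cv2.cvtColor(f["image"],cv2.COLOR_RGB2BGR)
cv2.imwrite("pics/w1c.png",cv2.resize(im[100:250,255:375],None,fx=4.5,fy=4,interpolation=cv2.INTER_CUBIC)[:600])
hsv=cv2.cvtColor(im,cv2.COLOR_BGR2HSV); m=np.zeros(im.shape[:2],np.uint8)
m[155:199,295:335]=(hsv[155:199,295:335,2]<135)
m=cv2.morphologyEx(m,cv2.MORPH_OPEN,np.ones((3,3)))
c=max(cv2.findContours(m,0,2)[0],key=cv2.contourArea); x,y,w,h=cv2.boundingRect(c); print(x,y,w,h)
cs=[onplane(f,*p,.063)[:2] for p in [(x-.5,y-.5),(x+w-.5,y-.5),(x+w-.5,y+h-.5),(x-.5,y+h-.5)]]
print(np.array(cs).round(4).tolist(),"tab",np.mean(cs,0),np.linalg.norm(cs[0]-cs[1]),np.linalg.norm(cs[1]-cs[2]))
ax=(cs[0]+cs[1]-cs[2]-cs[3]);print("yaw",np.degrees(np.arctan2(ax[1],ax[0])))
print("far corners",onplane(f,268,114,.069),onplane(f,362,115,.069))
```

```text
301 163 28 33
[[0.6258, 0.2106], [0.6201, 0.1793], [0.5817, 0.1859], [0.5876, 0.2182]] tab [0.60378425 0.19848247] 0.03173050163365 0.03896850169180622
yaw -10.467791742095027
far corners [0.68358825 0.23376391 0.069     ] [0.66481504 0.13591924 0.069     ]
```

View pics/w1c.png

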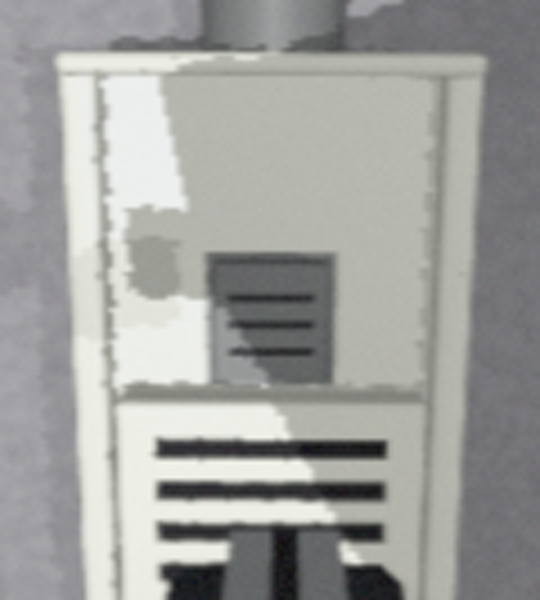

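Call:
carry_out(targets=[[[-0.003,-0.0025,0.02,0],[-0.003,-0.0025,0.05,0],[-0.003,-0.0025,0.08,0],[-0.003,-0.0025,0.11,0],[-0.003,-0.0025,0.135,0],[-0.003,-0.0025,0.15,0],[-0.003,-0.0025,0.156,0],[-0.003,-0.0025,0.156,0]]])

```text
t: 3.65
tool_pos: [0.6055, 0.1989, 0.0927]
eef_rot: [[-0.178, -0.984, 0.0], [-0.984, 0.178, 0.0], [-0.0, -0.0, -1.0]]
contact_force: [0.4, 0.5, -0.1]
opening: 0.0003
```

Run:
```python
from h import *
f=wrist(); s=observe(); print(s["t"],s["tool_pos"],np.array(s["eef_rot"]).round(3).tolist(),s["contact_force"]); save(f,"w2.png")
```

```text
3.7 [0.60560055 0.19902573 0.09303498] [[-0.178, -0.984, 0.001], [-0.984, 0.178, 0.0], [-0.0, -0.001, -1.0]] [-0.0557983   0.30325438  0.91170684]
```

View pics/w2.png

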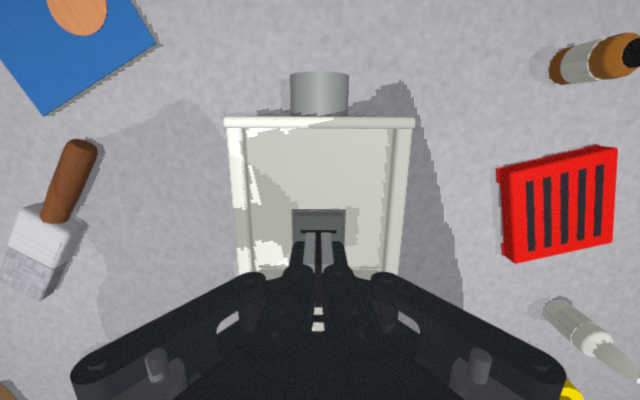

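The fingertips (~(320,240)) are centred over the tab (~(319,220)), so I press down slowly.

Call:
carry_out(targets=[[[0,0,0.004,0],[0,0,0.008,0],[0,0,0.011,0],[0,0,0.013,0],[0,0,0.015,0],[0,0,0.017,0],[0,0,0.0185,0],[0,0,0.0185,0]]])

```text
t: 4.7
tool_pos: [0.6053, 0.1991, 0.0737]
eef_rot: [[-0.178, -0.984, 0.0], [-0.984, 0.178, 0.0], [-0.0, -0.0, -1.0]]
contact_force: [-0.4, 0.3, 0.9]
opening: -0.0002
```

Call:
carry_out(targets=[[[0,0,0.001,0],[0,0,0.002,0],[0,0,0.002,0]]])

```text
t: 5.08
tool_pos: [0.6054, 0.1991, 0.0725]
eef_rot: [[-0.178, -0.984, 0.0], [-0.984, 0.178, 0.0], [-0.0, -0.0, -1.0]]
contact_force: [-5.2, -1.6, 14.2]
opening: -0.0
```

Call:
carry_out(targets=[[[0,0,0.001,0],[0,0,0.001,0],[0,0,-0.01,0],[0,0,-0.04,0],[0,0,-0.08,0],[0,0.03,-0.09,0],[0,0.07,-0.09,0],[0,0.11,-0.09,0],[0,0.11,-0.09,0],[0,0.11,-0.09,0]]])

```text
t: 6.32
tool_pos: [0.4978, 0.2185, 0.1621]
eef_rot: [[-0.178, -0.984, 0.001], [-0.984, 0.178, 0.0], [-0.0, -0.001, -1.0]]
contact_force: [0.5, -0.6, -0.1]
opening: 0.0
```

Run:
```python
from h import *
import pickle
f=wrist(); s=observe(); print(s["t"],s["tool_pos"],s["contact_force"]); save(f,"w3.png"); pickle.dump(f,open("w3.pkl","wb"))
```

```text
6.375 [0.49789662 0.2183708  0.16189396] [ 0.39967586 -0.49872524  0.67547686]
```

View pics/w3.png

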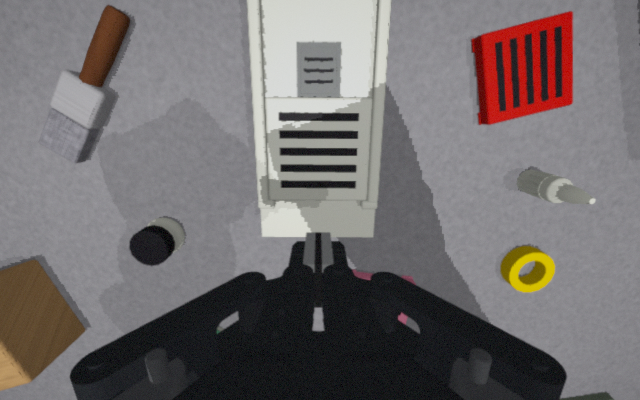

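The tab at (319,70) now looks flush, and the lid is seated with its rear top edge at y≈199. I'll check the heights and the rear edge.

Run:
```python
from h import *
import pickle
f=pickle.load(open("w3.pkl","rb"))
def zm(us,vs):
    return np.median([bydepth(f,u,v)[2] for u in us for v in vs if f["depth"][v,u]>0])
print("tab",zm(range(302,338),range(46,54)),"deck beside",zm(range(275,292),range(50,90)),"lid",zm(range(268,276),range(120,185)),"rear deck",zm(range(290,350),range(212,230)))
print("tab c",onplane(f,319,70,.0555))
for u in (285,319,350): print("lid rear",onplane(f,u,199.5,.0725),"housing rear",onplane(f,u,237,.055))
a=np.array([np.cos(np.radians(-10.4)),np.sin(np.radians(-10.4))]); c=np.array([.604,.1985])-.0325*a
print("unit",c,"push",c-.09*a,"final pt", c)
s=observe(); R=np.array(s["eef_rot"])
print("tool yaw",np.degrees(np.arctan2(-R[1,1],-R[0,1])), R.T@(np.array([*(c-.09*a),s["tool_pos"][2]])-s["tool_pos"]))
```

```text
tab 0.05564101645060447 deck beside 0.05520208220957813 lid 0.07269079925956946 rear deck 0.055228397783521385
tab c [0.60190669 0.19799963 0.0555    ]
lid rear [0.50867929 0.24301596 0.0725    ] housing rear [0.46849572 0.25373545 0.055     ]
lid rear [0.50374038 0.21570365 0.0725    ] housing rear [0.46293661 0.22295993 0.055     ]
lid rear [0.49923641 0.19080105 0.0725    ] housing rear [0.45785577 0.19490171 0.055     ]
unit [0.57203393 0.20436687] push [0.48351249 0.2206136 ] final pt [0.57203393 0.20436687]
tool yaw -10.271192789533679 [ 3.57941208e-04  1.45535235e-02 -1.15797625e-05]
```

The tab is fully in (top at 55.6 mm, deck at 55.2) and the lid rear edge is where expected. I lower behind the lid.

Call:
carry_out(targets=[[[0,0.008,0,0],[0,0.0145,0.01,0],[0,0.0145,0.03,0],[0,0.0145,0.05,0],[0,0.0145,0.07,0],[0,0.0145,0.08,0],[0,0.0145,0.085,0],[0,0.0145,0.085,0]]])

```text
t: 7.38
tool_pos: [0.4828, 0.2212, 0.077]
eef_rot: [[-0.178, -0.984, 0.0], [-0.984, 0.178, 0.0], [-0.0, -0.0, -1.0]]
contact_force: [-0.7, 0.4, -0.4]
opening: 0.0
```

Run:
```python
from h import *
f=wrist(); s=observe(); print(s["t"],s["tool_pos"],s["contact_force"]); save(f,"w4.png")
```

```text
7.425 [0.48294186 0.22123088 0.07720963] [-0.22843814 -0.02459835 -0.7631324 ]
```

View pics/w4.png

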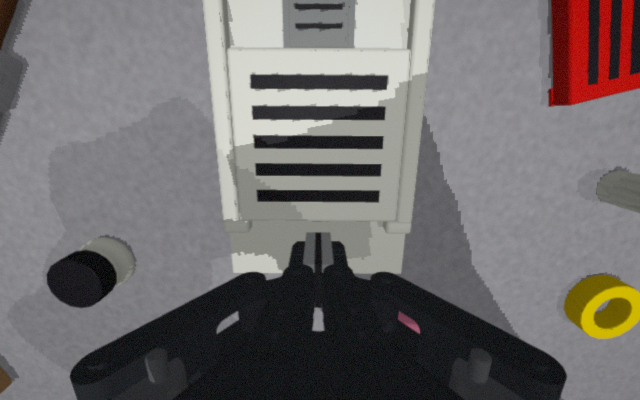

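The fingertips (~(318,240)) stand on the free deck behind the lid's rear edge (y≈218), with no contact. Now the push.

Call:
carry_out(targets=[[[0,-0.005,0,0],[0,-0.01,0,0],[0,-0.015,0,0],[0,-0.02,0,0],[0,-0.026,0,0],[0,-0.032,0,0],[0,-0.038,0,0],[0,-0.044,0,0],[0,-0.05,0,0],[0,-0.05,0,0]]])

```text
t: 8.68
tool_pos: [0.5324, 0.2121, 0.0768]
eef_rot: [[-0.178, -0.984, 0.0], [-0.984, 0.178, 0.0], [-0.0, -0.0, -1.0]]
contact_force: [0.5, 0.0, 0.8]
opening: -0.0001
```

Run:
```python
from h import *
f=wrist(); s=observe(); print(s["t"],s["tool_pos"],s["contact_force"]); save(f,"w5.png")
```

```text
8.725 [0.53213008 0.21220443 0.07678835] [-0.6580555   0.3038562   0.35907352]
```

View pics/w5.png

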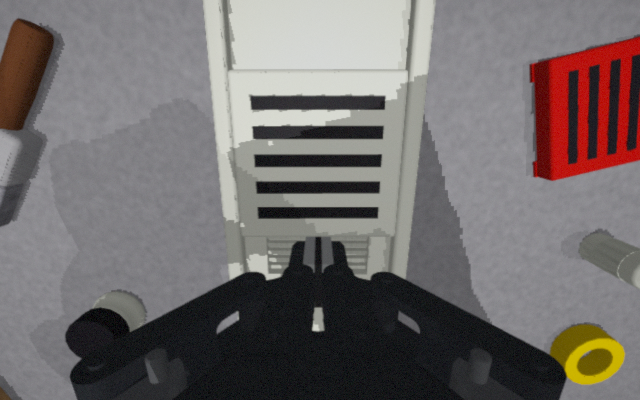

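The lid slides flat and straight over the tab, and the filter is appearing at y≈250. I keep pushing.

Call:
carry_out(targets=[[[0,-0.005,0,0],[0,-0.01,0,0],[0,-0.016,0,0],[0,-0.022,0,0],[0,-0.028,0,0],[0,-0.034,0,0],[0,-0.038,0,0],[0,-0.041,0,0],[0,-0.041,0,0]]])

```text
t: 9.85
tool_pos: [0.5725, 0.2049, 0.0768]
eef_rot: [[-0.178, -0.984, 0.0], [-0.984, 0.178, 0.0], [-0.0, -0.0, -1.0]]
contact_force: [-0.4, 0.1, 0.0]
opening: 0.0003
```

Call:
carry_out(targets=[[[0,0.006,0,0],[0,0.012,0,0],[0,0.012,-0.02,0],[0,0.012,-0.06,0],[0,0.04,-0.1,0],[0,0.08,-0.14,0],[0,0.1,-0.16,0],[0,0.1,-0.16,0],[0,0.1,-0.16,0]]])

```text
t: 10.98
tool_pos: [0.4741, 0.2226, 0.2362]
eef_rot: [[-0.178, -0.984, -0.0], [-0.984, 0.178, -0.0], [0.0, 0.0, -1.0]]
contact_force: [-1.1, -1.1, -1.1]
opening: 0.0003
```

Run:
```python
from h import *
import pickle
f=wrist(); s=observe(); print(s["t"],s["tool_pos"],s["contact_force"]); save(f,"w6.png");pickle.dump(f,open("w6.pkl","wb"))
g=grab_frame("side"); save(g,"side6.png")
```

```text
11.025 [0.47421584 0.22244713 0.2360139 ] [ 0.0918711   0.19587278 -0.05285617]
```

View pics/w6.png

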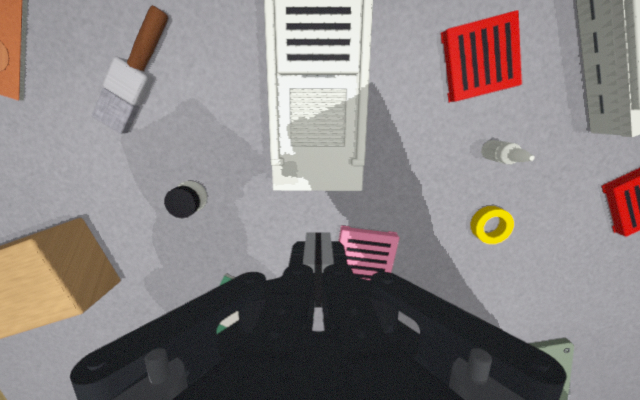

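View pics/side6.png

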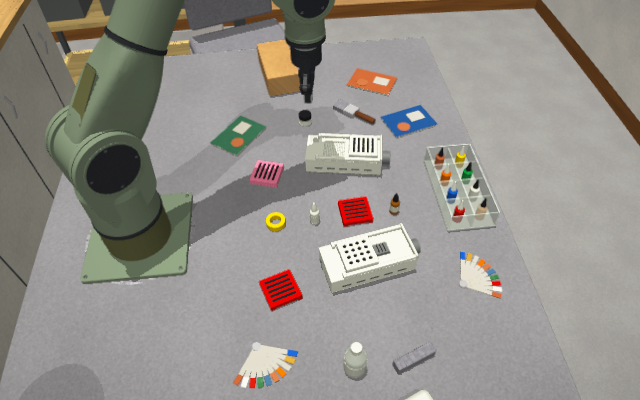

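The filter at (318,117) is fully uncovered, with the lid's rear edge at y≈73. The other extractor and the bystanders look unchanged. I'll measure the lid position.

Run:
```python
from h import *
import pickle
f=pickle.load(open("w6.pkl","rb"))
a=np.array([np.cos(np.radians(-10.4)),np.sin(np.radians(-10.4))]); b=np.array([-a[1],a[0]]); c=np.array([.572,.2044])
for p,z in [((318,73),.0725),((278,73),.0725),((362,73),.0725),((274,190),.055),((362,190),.055)]:
    q=onplane(f,*p,z)[:2]-c; print(p,(q@a*1000).round(1),(q@b*1000).round(1))
print("lid z",np.median([bydepth(f,u,v)[2] for u in range(288,350) for v in range(62,70)]),
 np.median([bydepth(f,u,v)[2] for u in range(278,284) for v in range(5,65)]),np.median([bydepth(f,u,v)[2] for u in range(353,358) for v in range(5,65)]))
```

```text
(318, 73) 12.0 -0.5
(278, 73) 11.9 38.2
(362, 73) 12.1 -43.1
(274, 190) -110.2 49.8
(362, 190) -109.9 -51.6
lid z 0.07266290560211774 0.07279862946497148 0.07293321485411927
```

```bash
python3 -c "
from station import close_job; print(close_job())"
```

```text
the job is handed in; nothing more can be done
None
```

I opened the slotted extractor and handed the job in at about 11 s. With shut fingertips I pressed its snap tab in, then pushed the lid from behind along its rails, over the tab. I backed off and raised the arm clear before handing in.

- **Tab:** after pressing, its top measured 55.6 mm against a deck at 55.2 mm, so it was fully in while the lid was still on its seat. The lid hides it now, so I could not check it again at the end.
- **Lid:** its rear edge measured at x about +12 mm, which puts the lid at x about +52 mm. The finger travel gives about +51 mm. It lies flat, with its top at 72.7–72.9 mm across the lid, and roughly centred between the rails.
- **Filter:** it is completely uncovered in the last wrist picture.
- **Everything else:** the round-holed extractor and the bystanders looked unchanged in the final side view. I judged this by eye and did not measure it.

No checks failed. The measurements disagreed by up to about 2 mm, which is within the stated calibration.

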